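# Set a worn microscope stage to its mark with the play taken up

## Robot

A 6-joint arm with a two-finger parallel gripper is mounted at the origin on the work surface. World frame = base frame: x ahead of the robot, y to its left, z up, the work surface at z = 0. Lengths are in m, angles in rad, forces in N, time in s.
With the tool pointing down it reaches from about 0.3 to 0.75 m from the base axis. Payload 8.5 kg.
Tool frame: the origin (TCP) lies midway between the tips of the shut fingers; the grasp point (between the pads) lies arm.tcp_to_grasp behind it (arm.tcp_to_grasp is the distance from the TCP to the grasp point, in m); z points along the fingers, y is the line along which they close (so a half turn about z gives the same grasp; the last joint's range is limited). The gripper opens to 85 mm and grips with 20 to 120 N. Pads are 22 mm wide; open, the fingers measure 114 mm over their backs; the gripper's body (76 mm by 85 mm) begins 54 mm behind the grasp point. The pads swing forward as they close: fully open they stand 13 mm farther back than shut.
Start: joints at [-0.215, 0.381, 1.297, -0, 1.464, -0.215], TCP at [0.55, 0, 0.211] pointing down, gripper open.
Joint ranges: [-3.11, 3.11], [-0.89, 2.33], [0.22, 2.48], [-1.42, 4.56], [0.17, 2.85], [-2.88, 2.88]. Speed limits (rad/s): [2.39, 2.39, 3.14, 3.14, 3.14, 3.14].

## Interface

Orientations are given as [roll, pitch, yaw] about the fixed x, y, z axes, in that order (R = Rz(yaw) Ry(pitch) Rx(roll)).
In Python, from rig import arm gives the robot as it stands.
- The arm moves only by the shell command python3 -m jog 'ROWS' [FORCE]. ROWS is a JSON list of rows, 1 to 20 of them, each an object with the fields drx, dry, drz (a rotation vector in rad), tx, ty, tz (the shift in m), finger_gap (the opening from 0.0 (shut) to 1.0 (fully open)); a field left out counts as zero (the opening has to be given); each row is the pose to reach, as a shift and turn from the pose commanded when the command began, along the tool's axes at that moment; what a row does not reach only later rows make up. A row lasts 1/10 s, in which the tool goes at most 0.05 m and 0.15 rad, less where a joint would pass 70% of its speed; a pose out of reach is approached as far as the arm can. The fingers move at their own pace and stop on an object; FORCE is the grip in N (left out, the last holds). Time passes only in rows, so rows that do not move let the fingers close. It prints the time, the measured TCP pose, the force, the opening and the grip force at its end. Input that does not fit is refused with a message, and nothing moves.
- arm.state(): the state, without advancing time (a new reading comes with each control period).
- arm.read_camera(name): name is "scene" or "side" or "wrist"; returns (picture, depth): 480x640x3 uint8, red, green, blue; 480x640 float32, m along the optical axis (not along the pixel's ray), 0 where there is no reading.
- arm.camera_info(name): a dict with "K" (3x3 intrinsics, pixels), "xyz" and "rotation" of the camera in the world. Camera axes: x right, y up, looking along -z (the intrinsics and any distortion apply to the point x, -y, -z); pixel columns grow to the right and rows downward; lengths in m; the calibration is good to about 2 mm. A picture is of the moment at which its call begins: read the wrist's pose just before it. camera_info takes no time and is no camera call; for the wrist camera it gives the pose at the moment of the call.
- arm.finish_job(): hands the job in; it is judged then, once.
The state is a dict: "time_s": time; "joint_positions": joint angles; "dq": joint speeds; "joint_torque": joint torques, N m; "tcp_pos": TCP position; "eef_rot": TCP orientation; "wrist_force": force on the tool from outside, world axes, zero at the start; "wrist_torque": the same for the moment, N m; "opening": opening from 0.0 (shut) to 1.0 (fully open); "finger_force": force on a finger pad.
Only numpy, scipy, OpenCV 4.12 (cv2) and the standard library are available. Lean on these libraries where they do the work, as an engineer would, in place of code of your own. Each camera call takes 0.05 s, during which the arm holds its last target. There are 200 camera calls.

## Task

The hand crank of the microscope stage has play in its drive, and the stage has run past the red flag. Wind it back until the yellow pointer is about 5 mm or more on the other side of the flag, then wind it clockwise up to the flag so that the pointer stops on it with the play taken up clockwise (never settle it by turning back), and after that throw the blue lock lever fully over towards the stage. The crank sits off centre on its gearbox and its red handle in a soft bush, so feel your way round and never push the handle towards or away from the crank's axis with more than 6 N; leave the other things alone.

Things in the scene. Friction and masses are not known exactly. Their poses are not given: they have to be found in the camera images.
- unit: the stage unit, screwed down: white base plate 310 mm (x) by 380 mm (y), 20 mm high. Origin on the table 5 mm in front of (towards its -x) the middle of its underside; its x points away from the robot, y to the left along the scale, z up. Turned up to 0.3 rad.
- carriage: the black stage plate, 110 by 160 mm, top 47 mm above the table, with a clear culture flask clipped on it (top 81 mm above the table); it slides along the unit's y behind the scale. Once the play is taken up, a clockwise turn of the crank seen from above moves it to the unit's +y, 8 mm per rad (50 mm per turn), anticlockwise to -y. Origin on the table, 85 mm in front of the plate's middle.
- pointer (a point): tip of the yellow pointer on the carriage's front edge, on its centre line, 4 mm wide, 50 mm above the table, over the aluminium scale bar
- flag: the red flag, the set mark: a fixed rider 7 mm wide (y), 24 mm deep, clipped over the aluminium scale bar; origin at the middle of its width on top of the bar, 45 mm above the table; axes as the unit's. It stands 18 mm above the bar and the pointer passes it freely. At the start the pointer is 15 to 66 mm to its +y side.
- spindle (a point): middle of the black gearbox (96 by 96 mm, top 50 mm above the table) at unit x -75, y -60, this point 113 mm up. The crank head is bolted on it through slots: the true vertical axis of the crank stands up to 12 mm off this point in the unit's x and up to 15 mm in y, different each time and not measured. On it sit a steel dial 90 mm across (top 60 mm up) and the crank's hub (top 79 mm).
- grip (a point): the red crank handle: an upright sleeve 18 mm across, spinning freely on its pin, 40 mm from the crank's true axis, 78 to 128 mm above the table over the black crank arm (top 73 mm); this point is on its axis, 113 mm up. It runs in a level circle of 40 mm radius. It takes 5 to 6 N to turn once the play is taken up, under 1 N within the play; all stays where it is left.
- crank (a joint): the play: angle of the crank relative to the dial, rad, 0 to 0.6, growing clockwise from above. The dial, geared to the carriage, is carried along clockwise at 0.6 and anticlockwise at 0; in between the crank turns alone. It starts anywhere in this range.
- lock (a joint): the blue-knobbed lock lever, rad: 0 leaning to the robot (start), 1.0 fully over to the carriage, hard stops at both ends. It turns about the unit's y through a pivot at unit x -90, y 120, z 42 mm; 70 mm long; takes about 1 N and stays where it is left.
- lock_tip (a point): middle of the blue ball (26 mm across) on the lock lever's end, 103 mm above the table at either end of its swing (112 mm upright)
- dish: bystander, to be left alone: closed culture dish 60 mm across, 14 mm high, on the unit's base plate; origin at the centre of its underside
- cover: bystander, to be left alone: black lens cover 34 mm across, 24 mm high, on the unit's base plate; origin at the centre of its underside
- flask: bystander, to be left alone: spare culture flask 74 by 85 by 34 mm with orange cap, on the table left; origin at the centre of its underside
- media: bystander, to be left alone: bottle with pink medium 70 mm across, 150 mm high, at the left; origin at the centre of its underside
- buffer: bystander, to be left alone: clear bottle 60 mm across, 130 mm high, at the right; origin at the centre of its underside
- tips: bystander, to be left alone: blue pipette-tip box 90 by 125 by 60 mm, at the right; origin at the centre of its underside
- beaker: bystander, to be left alone: glass beaker 70 mm across, 90 mm high, near the robot at the left; origin at the centre of its underside
- bush (a joint): how far the handle's pin is pushed aside in its soft rubber bush, m: 0 at rest, positive outward from the crank's axis, negative inward. It gives 0.25 mm per N (4 N/mm) of load towards or away from the axis, springs back, and is damaged beyond 1.5 mm (6 N) either way. Along the circle the pin does not give.

How it is judged:
By the outcome, as a careful person would: the job done as asked, in the order asked, and still so for the second after the job is handed in, with the robot touching nothing.
It also fails if it takes over 72 s, if anything falls off the work surface, if the arm or the gripper's body presses on something with over 40 N, if the wrist force passes 120 N, or if a joint passes its speed limit or range.

## Working session

There is one attempt and no reset: what is moved stays moved. The work goes in short steps, Python scripts to look and compute and a shell command to move; the robot and the scene stay as the last step left them, time stands still between calls to the robot, and variables do not carry over. Pictures are saved under pics/ and viewed, at most 10 in all, crops included, and the job is handed in when it is done.

```bash
ls; mkdir -p pics; cat > h.py <<'E'
import numpy as np, cv2
from rig import arm
def shot(n,f):
    info=arm.camera_info(n); im,d=arm.read_camera(n)
    cv2.imwrite('pics/'+f+'.png',im[:,:,::-1]); np.savez('pics/'+f+'.npz',im=im,d=d,K=info['K'],t=info['xyz'],R=info['rotation'])
    return im,d,info
def cloud(f):
    z=np.load('pics/'+f+'.npz'); K=z['K']; d=z['d']; v,u=np.mgrid[:480,:640]
    p=np.stack([(u-K[0,2])/K[0,0]*d,-(v-K[1,2])/K[1,1]*d,-d],-1)
    R=z['R']
    return z['im'],d,p@R.T+z['t']
def ray(f,u,v,zw):
    z=np.load('pics/'+f+'.npz'); K=z['K']; r=z['R']@np.array([(u-K[0,2])/K[0,0],-(v-K[1,2])/K[1,1],-1]); t=z['t']
    return t+r*(zw-t[2])/r[2]
E
python3 - <<'E'
from h import *
for n in ['scene','side','wrist']:
    im,d,i=shot(n,n+'0'); print(n,i)
print(arm.state(), arm.tcp_to_grasp)
a=cv2.imread('pics/scene0.png');
E
```

```text
pics
scene {'K': array([[542.87949023,   0.        , 323.09299062],
       [  0.        , 542.87949023, 243.98809137],
       [  0.        ,   0.        ,   1.        ]]), 'xyz': array([ 1.12892822, -0.47162353,  1.22407612]), 'rotation': array([0.59493989, 0.00474862, 0.90761827])}
side {'K': array([[440.24792291,   0.        , 314.29588906],
       [  0.        , 440.24792291, 240.75780397],
       [  0.        ,   0.        ,   1.        ]]), 'xyz': array([ 0.44881624, -0.60987818,  0.84013723]), 'rotation': array([ 0.67035738,  0.01014771, -0.12954015])}
wrist {'K': array([[336.14887981,   0.        , 317.70007931],
       [  0.        , 336.14887981, 243.29125712],
       [  0.        ,   0.        ,   1.        ]]), 'xyz': array([0.54987987, 0.06599185, 0.37318954]), 'rotation': array([-2.62500141e-01,  1.65695399e-03, -1.68510746e-04])}
{'time_s': 0.15, 'joint_positions': array([-2.15286054e-01,  3.81056654e-01,  1.29800197e+00,  7.23548409e-06,
        1.46357268e+00, -2.15282869e-01]), 'dq': array([-8.36905029e-05, -2.69191022e-03, -5.09472723e-03,  4.57233206e-05,
        7.50831675e-04,  1.13866935e-03]), 'joint_torque': array([ 1.94521621e-03, -4.48624384e+01, -2.31344014e+01, -1.86937300e-04,
        3.77541786e-03, -1.65174959e-05]), 'tcp_pos': array([5.49780271e-01, 5.54286801e-05, 2.10773898e-01]), 'eef_rot': array([-3.14057951e+00, -2.28908842e-04,  1.57079225e+00]), 'wrist_force': array([ 0.14010244,  1.50703186, -0.69546096]), 'wrist_torque': array([-0.00463673,  0.02381345,  0.0115618 ]), 'finger_force': 0.0, 'opening': 0.996434496681151} 0.0187
```

View pics/scene0.png

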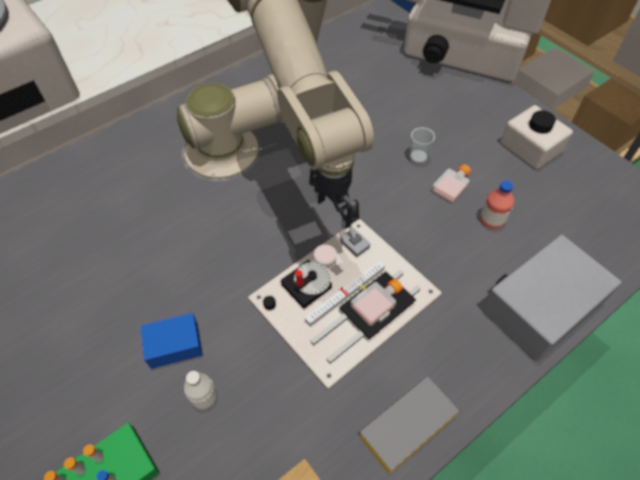

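View pics/wrist0.png

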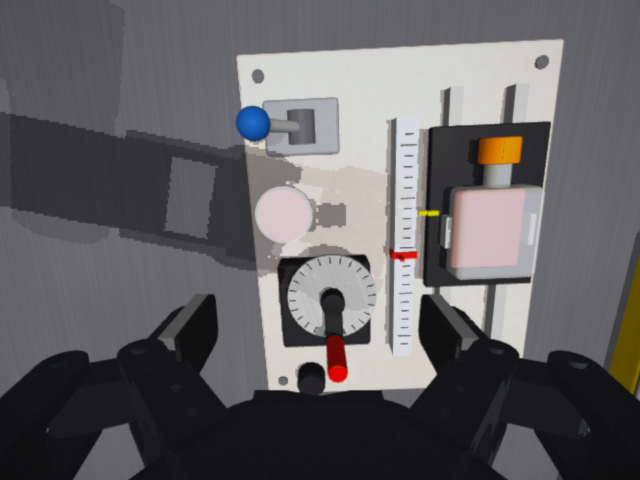

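The wrist view shows the handle top at (338,373), hub at (333,300), flag at (403,255), pointer at (428,213) and blue ball at (253,123). The plate's top corners are at (238,55) and (562,40). Next I'll turn these into positions.

```bash
sed -i 's/^from rig import arm/from rig import arm\nfrom scipy.spatial.transform import Rotation as Ro/; s/R=info\[.rotation.\])/R=Ro.from_euler("xyz",info["rotation"]).as_matrix())/' h.py
python3 - <<'E'
from h import *
z=dict(np.load('pics/wrist0.npz')); z['R']=Ro.from_euler('xyz',z['R']).as_matrix(); np.savez('pics/wrist0.npz',**z)
im,d,P=cloud('wrist0'); hsv=cv2.cvtColor(im,cv2.COLOR_RGB2HSV)
a=ray('wrist0',238,55,.02);b=ray('wrist0',562,40,.02); print('corners',a,b,np.linalg.norm(b-a))
def m(h0,h1,u0,u1,v0,v1,s=150):
    k=np.zeros(im.shape[:2],bool);k[v0:v1,u0:u1]=1
    h=hsv[...,0]; hh=(h>=h0)&(h<=h1) if h0<=h1 else (h>=h0)|(h<=h1)
    return k&hh&(hsv[...,1]>s)&(hsv[...,2]>80)
for n,a_ in dict(ball=(100,130,230,275,100,145),flag=(170,8,385,420,245,265),point=(22,35,415,442,205,222),handle=(170,8,320,355,330,385)).items():
    k=m(*a_); v,u=np.nonzero(k); print(n,k.sum(),u.mean(),v.mean(),u.min(),u.max(),v.min(),v.max(),np.median(P[k],0),P[k].min(0),P[k].max(0))
# dial: points at z ~ .06
k=(abs(P[...,2]-.06)<.004); k[:, :280]=0;k[:,385:]=0;k[:245]=0;k[345:]=0
q=P[k][:,:2]; c,r=cv2.minEnclosingCircle(q.astype(np.float32)); print('dial',k.sum(),c,r)
k=(P[...,2]>.122)&(P[...,2]<.135);k[:,:315]=0;k[:,360:]=0;k[:350]=0;k[388:]=0
c,r=cv2.minEnclosingCircle(P[k][:,:2].astype(np.float32)); print('htop',k.sum(),c,r,P[k].mean(0))
k=(abs(P[...,2]-.079)<.003);k[:,:315]=0;k[:,350:]=0;k[:285]=0;k[320:]=0
print('hub',k.sum(),P[k].mean(0) if k.any() else 0)
E
```

```text
corners [0.4739157  0.15550478 0.02      ] [0.77770323 0.1679471  0.02      ] 0.3040422262815337
ball 901 252.72807991120976 123.06659267480578 236 269 107 140 [0.50214895 0.08700429 0.1131365 ] [0.48889707 0.06599185 0.10334067] [0.54987987 0.09872436 0.37318954]
flag 176 402.47159090909093 254.92613636363637 390 416 249 260 [ 0.63322824 -0.03299298  0.04871873] [ 0.62363144 -0.03815008  0.03342656] [ 0.64900491 -0.03013177  0.06399147]
point 107 429.196261682243 212.52336448598132 419 438 210 215 [0.6575902  0.01021207 0.05021647] [0.6477829  0.00553426 0.03738075] [0.66783579 0.01219448 0.05385519]
handle 767 336.15514993481094 359.02477183833116 326 346 336 381 [ 0.56570306 -0.10815237  0.11705401] [ 0.54987987 -0.121672    0.07057617] [0.57492581 0.06599185 0.37318954]
dial 4839 (0.5633848905563354, -0.07486138492822647) 0.04537517577409744
htop 357 (0.5658529996871948, -0.1145368367433548) 0.009382205083966255 [ 0.56575325 -0.11302245  0.12682769]
hub 438 [ 0.56331813 -0.07401546  0.07847963]
```

```bash
r="" ; python3 -m jog '[{"drz": 0.15, "tx": -0.04, "ty": 0.005, "finger_gap": 0.33}, {"drz": 0.3, "tx": -0.08, "ty": 0.01, "tz": 0.02, "finger_gap": 0.33}, {"drz": 0.45, "tx": -0.1135, "ty": 0.0158, "tz": 0.04, "finger_gap": 0.33}, {"drz": 0.6, "tx": -0.1135, "ty": 0.0158, "tz": 0.04, "finger_gap": 0.33}, {"drz": 0.75, "tx": -0.1135, "ty": 0.0158, "tz": 0.04, "finger_gap": 0.33}, {"drz": 0.9, "tx": -0.1135, "ty": 0.0158, "tz": 0.04, "finger_gap": 0.33}, {"drz": 1.05, "tx": -0.1135, "ty": 0.0158, "tz": 0.04, "finger_gap": 0.33}, {"drz": 1.2, "tx": -0.1135, "ty": 0.0158, "tz": 0.04, "finger_gap": 0.33}, {"drz": 1.35, "tx": -0.1135, "ty": 0.0158, "tz": 0.04, "finger_gap": 0.33}, {"drz": 1.5, "tx": -0.1135, "ty": 0.0158, "tz": 0.04, "finger_gap": 0.33}, {"drz": 1.65, "tx": -0.1135, "ty": 0.0158, "tz": 0.04, "finger_gap": 0.33}, {"drz": 1.8, "tx": -0.1135, "ty": 0.0158, "tz": 0.04, "finger_gap": 0.33}, {"drz": 1.95, "tx": -0.1135, "ty": 0.0158, "tz": 0.04, "finger_gap": 0.33}, {"drz": 2.1, "tx": -0.1135, "ty": 0.0158, "tz": 0.04, "finger_gap": 0.33}, {"drz": 2.25, "tx": -0.1135, "ty": 0.0158, "tz": 0.04, "finger_gap": 0.33}, {"drz": 2.4, "tx": -0.1135, "ty": 0.0158, "tz": 0.04, "finger_gap": 0.33}, {"drz": 2.55, "tx": -0.1135, "ty": 0.0158, "tz": 0.04, "finger_gap": 0.33}, {"drz": 2.7, "tx": -0.1135, "ty": 0.0158, "tz": 0.04, "finger_gap": 0.33}, {"drz": 2.85, "tx": -0.1135, "ty": 0.0158, "tz": 0.04, "finger_gap": 0.33}, {"drz": 3.0, "tx": -0.1135, "ty": 0.0158, "tz": 0.04, "finger_gap": 0.33}]' 20
python3 - <<'E'
from h import *
s=arm.state(); print(s['joint_positions'],s['tcp_pos'],s['eef_rot'],s['opening'],s['wrist_force'])
shot('wrist','w1');shot('side','s1')
E
```

```text
time_s: 2.15
tcp_pos: [0.5656, -0.1134, 0.1709]
eef_rot: [3.141, 0.0, -1.435]
wrist_force: [0.0, 0.0, 0.1]
opening: 0.326
finger_force: 0.0
[-4.03006201e-01  4.58700399e-01  1.28907810e+00  5.94200613e-06
  1.39450059e+00  2.60314312e+00] [ 0.56564747 -0.11342392  0.17092651] [ 3.14100634e+00  3.57030129e-04 -1.43535414e+00] 0.32609171991322977 [0.03948506 0.00309338 0.07328711]
```

View pics/w1.png

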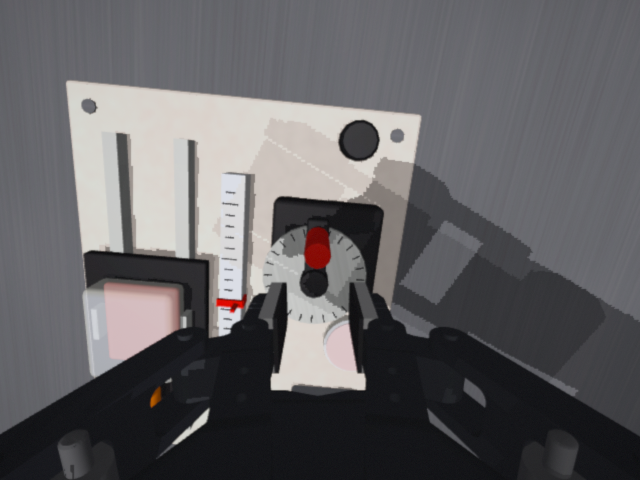

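View pics/s1.png

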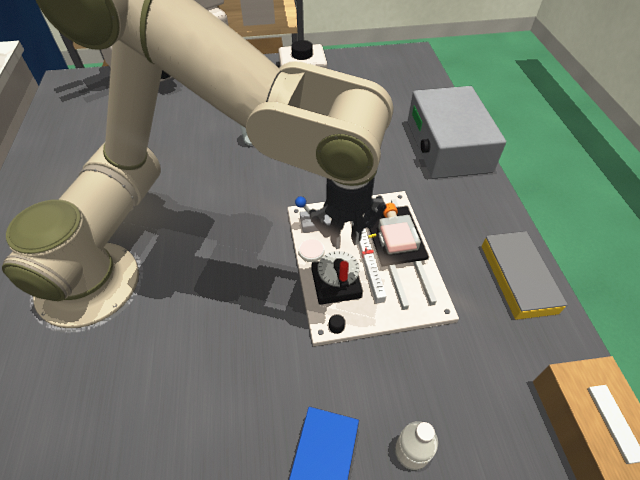

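Both views agree. In w1 the handle top is at about (318,258), just below the finger gap, and in s1 it is at (343,265), under the gripper. I'll check the centring numerically.

```bash
python3 - <<'E'
from h import *
im,d,P=cloud('w1')
k=(P[...,2]>.122)&(P[...,2]<.135);k[:,:295]=0;k[:,340:]=0;k[:215]=0;k[280:]=0
c,r=cv2.minEnclosingCircle(P[k][:,:2].astype(np.float32)); print('htop',k.sum(),c,r,P[k].mean(0))
k=(abs(P[...,2]-.06)<.004); k[:,:255]=0;k[:,375:]=0;k[:215]=0;k[330:]=0
q=P[k][:,:2]; c,r=cv2.minEnclosingCircle(q.astype(np.float32)); print('dial',k.sum(),c,r)
k=(abs(P[...,2]-.079)<.003);k[:,:295]=0;k[:,340:]=0;k[:265]=0;k[300:]=0
print('hub',k.sum(),P[k].mean(0), cv2.minEnclosingCircle(P[k][:,:2].astype(np.float32)))
E
```

```text
htop 594 (0.5664637684822083, -0.11494597047567368) 0.009012505412101746 [ 0.5663869  -0.11570224  0.1274853 ]
dial 5409 (0.5634996891021729, -0.07451491057872772) 0.04551472142338753
hub 614 [ 0.56397282 -0.07563831  0.07875674] ((0.5640153884887695, -0.07503926008939743), 0.011835671961307526)
```

```bash
python3 -m jog '[{"drz": 0.076, "tx": 0.0014, "ty": -0.0002, "tz": 0.03, "finger_gap": 0.33}, {"drz": 0.076, "tx": 0.0014, "ty": -0.0002, "tz": 0.06, "finger_gap": 0.33}, {"drz": 0.076, "tx": 0.0014, "ty": -0.0002, "tz": 0.079, "finger_gap": 0.3}, {"drz": 0.076, "tx": 0.0014, "ty": -0.0002, "tz": 0.079, "finger_gap": 0.27}, {"drz": 0.076, "tx": 0.0014, "ty": -0.0002, "tz": 0.079, "finger_gap": 0.27}]'
cat > circ.py <<'E'
# rows for a walk of the TCP round the axis: az0 (commanded azimuth now), step, n ; tool x along +-radial
import sys; from h import *
C=np.array([.5636,-.0748]); r=.040
def rows(yaw0,p0,az0,step,n,op,lag=0.):
    tx=np.array([np.cos(yaw0),np.sin(yaw0)]); ty=np.array([np.sin(yaw0),-np.cos(yaw0)])
    k=round((yaw0-az0)/np.pi)*np.pi
    o=[]
    for i in range(1,n+1):
        a=az0+step*i; d=C+r*np.array([np.cos(a),np.sin(a)])-p0
        o.append(f'0 0 {-(a+k+lag-yaw0):.3g} {d@tx:.4f} {d@ty:.4f} 0 {op}')
    print(';'.join(o))
s=arm.state()
yaw=s['eef_rot'][2]; p=s['tcp_pos'][:2]; f=s['wrist_force'][:2]
az=np.arctan2(*(p-C)[::-1]); u=np.array([np.cos(az),np.sin(az)]); t=np.array([-u[1],u[0]])
print('t',s['time_s'],'az %.3f r %.4f yaw %.3f q6 %.3f Frad %.2f Ftan %.2f z %.4f'%(az,np.linalg.norm(p-C),yaw,s['joint_positions'][5],f@u,f@t,s['tcp_pos'][2]),s['opening'],s['finger_force'])
if len(sys.argv)>1: rows(yaw,p,az,float(sys.argv[1]),int(sys.argv[2]),sys.argv[3],float(sys.argv[4]) if len(sys.argv)>4 else 0)
E
python3 circ.py 0.1 10 0.27 -0.05
```

```text
time_s: 2.75
tcp_pos: [0.5664, -0.115, 0.0928]
eef_rot: [-3.141, -0.0, -1.503]
wrist_force: [0.3, 0.3, -0.1]
opening: 0.267
finger_force: 0.0
t 2.75 az -1.500 r 0.0403 yaw -1.503 q6 2.669 Frad -0.29 Ftan 0.36 z 0.0928 0.2667877286011982 0.0
0 0 -0.0528 -0.0005 -0.0040 0 0.27;0 0 -0.153 -0.0011 -0.0079 0 0.27;0 0 -0.253 -0.0021 -0.0118 0 0.27;0 0 -0.353 -0.0035 -0.0156 0 0.27;0 0 -0.453 -0.0052 -0.0192 0 0.27;0 0 -0.553 -0.0073 -0.0226 0 0.27;0 0 -0.653 -0.0098 -0.0257 0 0.27;0 0 -0.753 -0.0125 -0.0287 0 0.27;0 0 -0.853 -0.0155 -0.0313 0 0.27;0 0 -0.953 -0.0188 -0.0336 0 0.27
```

```bash
python3 -m jog '[{"drz": -0.053, "tx": -0.0005, "ty": -0.004, "finger_gap": 0.27}, {"drz": -0.153, "tx": -0.0011, "ty": -0.0079, "finger_gap": 0.27}, {"drz": -0.253, "tx": -0.0021, "ty": -0.0118, "finger_gap": 0.27}, {"drz": -0.353, "tx": -0.0035, "ty": -0.0156, "finger_gap": 0.27}, {"drz": -0.453, "tx": -0.0052, "ty": -0.0192, "finger_gap": 0.27}, {"drz": -0.553, "tx": -0.0073, "ty": -0.0226, "finger_gap": 0.27}, {"drz": -0.653, "tx": -0.0098, "ty": -0.0257, "finger_gap": 0.27}, {"drz": -0.753, "tx": -0.0125, "ty": -0.0287, "finger_gap": 0.27}, {"drz": -0.853, "tx": -0.0155, "ty": -0.0313, "finger_gap": 0.27}, {"drz": -0.953, "tx": -0.0188, "ty": -0.0336, "finger_gap": 0.27}]'
python3 circ.py 0.13 20 0.27 -0.05
```

```text
time_s: 3.75
tcp_pos: [0.5985, -0.0949, 0.0938]
eef_rot: [3.14, -0.002, -0.547]
wrist_force: [-3.1, -4.6, -1.1]
opening: 0.269
finger_force: 2.8
t 3.75 az -0.522 r 0.0403 yaw -0.547 q6 1.767 Frad -0.43 Ftan -5.51 z 0.0938 0.2687416535358862 2.8244727104902267
0 0 -0.104 -0.0008 -0.0052 0 0.27;0 0 -0.234 -0.0019 -0.0102 0 0.27;0 0 -0.364 -0.0037 -0.0151 0 0.27;0 0 -0.494 -0.0061 -0.0197 0 0.27;0 0 -0.624 -0.0090 -0.0240 0 0.27;0 0 -0.754 -0.0125 -0.0278 0 0.27;0 0 -0.884 -0.0165 -0.0312 0 0.27;0 0 -1.01 -0.0209 -0.0340 0 0.27;0 0 -1.14 -0.0256 -0.0362 0 0.27;0 0 -1.27 -0.0305 -0.0378 0 0.27;0 0 -1.4 -0.0356 -0.0388 0 0.27;0 0 -1.53 -0.0408 -0.0390 0 0.27;0 0 -1.66 -0.0460 -0.0386 0 0.27;0 0 -1.79 -0.0511 -0.0375 0 0.27;0 0 -1.92 -0.0560 -0.0358 0 0.27;0 0 -2.05 -0.0606 -0.0335 0 0.27;0 0 -2.18 -0.0649 -0.0305 0 0.27;0 0 -2.31 -0.0688 -0.0271 0 0.27;0 0 -2.44 -0.0722 -0.0231 0 0.27;0 0 -2.57 -0.0751 -0.0188 0 0.27
```

```bash
python3 -m jog '[{"drz": -0.104, "tx": -0.0008, "ty": -0.0052, "finger_gap": 0.27}, {"drz": -0.234, "tx": -0.0019, "ty": -0.0102, "finger_gap": 0.27}, {"drz": -0.364, "tx": -0.0037, "ty": -0.0151, "finger_gap": 0.27}, {"drz": -0.494, "tx": -0.0061, "ty": -0.0197, "finger_gap": 0.27}, {"drz": -0.624, "tx": -0.009, "ty": -0.024, "finger_gap": 0.27}, {"drz": -0.754, "tx": -0.0125, "ty": -0.0278, "finger_gap": 0.27}, {"drz": -0.884, "tx": -0.0165, "ty": -0.0312, "finger_gap": 0.27}, {"drz": -1.01, "tx": -0.0209, "ty": -0.034, "finger_gap": 0.27}, {"drz": -1.14, "tx": -0.0256, "ty": -0.0362, "finger_gap": 0.27}, {"drz": -1.27, "tx": -0.0305, "ty": -0.0378, "finger_gap": 0.27}]'
python3 circ.py
python3 -m jog '[{"drz": -0.13, "tx": -0.0007, "ty": -0.0052, "finger_gap": 0.27}, {"drz": -0.13, "tx": -0.0007, "ty": -0.0052, "finger_gap": 0.27}]'
python3 circ.py 0.13 12 0.27 -0.05
```

```text
time_s: 4.75
tcp_pos: [0.5937, -0.0468, 0.0939]
eef_rot: [3.137, -0.002, 0.725]
wrist_force: [2.7, -4.7, -2.9]
opening: 0.272
finger_force: 2.8
t 4.75 az 0.748 r 0.0411 yaw 0.725 q6 0.570 Frad -1.19 Ftan -5.25 z 0.0939 0.2717877415075817 2.840617820620537
time_s: 4.95
tcp_pos: [0.5894, -0.0428, 0.0939]
eef_rot: [3.138, -0.001, 0.851]
wrist_force: [2.8, -2.0, -2.0]
opening: 0.272
finger_force: 1.8
t 4.95 az 0.892 r 0.0412 yaw 0.851 q6 0.448 Frad 0.23 Ftan -3.40 z 0.0939 0.2716926679339492 1.8312132731080055
0 0 -0.121 -0.0017 -0.0051 0 0.27;0 0 -0.251 -0.0029 -0.0102 0 0.27;0 0 -0.381 -0.0048 -0.0150 0 0.27;0 0 -0.511 -0.0073 -0.0196 0 0.27;0 0 -0.641 -0.0103 -0.0238 0 0.27;0 0 -0.771 -0.0139 -0.0276 0 0.27;0 0 -0.901 -0.0179 -0.0309 0 0.27;0 0 -1.03 -0.0223 -0.0336 0 0.27;0 0 -1.16 -0.0270 -0.0358 0 0.27;0 0 -1.29 -0.0320 -0.0373 0 0.27;0 0 -1.42 -0.0371 -0.0381 0 0.27;0 0 -1.55 -0.0423 -0.0383 0 0.27
```

```bash
python3 -m jog '[{"drz": -0.121, "tx": -0.0017, "ty": -0.0051, "finger_gap": 0.27}, {"drz": -0.251, "tx": -0.0029, "ty": -0.0102, "finger_gap": 0.27}, {"drz": -0.381, "tx": -0.0048, "ty": -0.015, "finger_gap": 0.27}, {"drz": -0.511, "tx": -0.0073, "ty": -0.0196, "finger_gap": 0.27}, {"drz": -0.641, "tx": -0.0103, "ty": -0.0238, "finger_gap": 0.27}, {"drz": -0.771, "tx": -0.0139, "ty": -0.0276, "finger_gap": 0.27}, {"drz": -0.901, "tx": -0.0179, "ty": -0.0309, "finger_gap": 0.27}, {"drz": -1.03, "tx": -0.0223, "ty": -0.0336, "finger_gap": 0.27}, {"drz": -1.16, "tx": -0.027, "ty": -0.0358, "finger_gap": 0.27}, {"drz": -1.29, "tx": -0.032, "ty": -0.0373, "finger_gap": 0.27}, {"drz": -1.42, "tx": -0.0371, "ty": -0.0381, "finger_gap": 0.27}, {"drz": -1.55, "tx": -0.0423, "ty": -0.0383, "finger_gap": 0.27}]'
python3 circ.py 0.13 12 0.27 -0.05
```

```text
time_s: 6.15
tcp_pos: [0.5332, -0.0483, 0.0938]
eef_rot: [3.138, 0.003, 2.401]
wrist_force: [4.4, 3.6, 0.4]
opening: 0.267
finger_force: 2.9
t 6.15 az 2.425 r 0.0404 yaw 2.401 q6 -1.144 Frad -0.94 Ftan -5.63 z 0.0938 0.26718007023227186 2.862827405333519
0 0 -0.104 -0.0008 -0.0052 0 0.27;0 0 -0.234 -0.0019 -0.0102 0 0.27;0 0 -0.364 -0.0037 -0.0151 0 0.27;0 0 -0.494 -0.0061 -0.0197 0 0.27;0 0 -0.624 -0.0091 -0.0240 0 0.27;0 0 -0.754 -0.0126 -0.0278 0 0.27;0 0 -0.884 -0.0166 -0.0312 0 0.27;0 0 -1.01 -0.0209 -0.0340 0 0.27;0 0 -1.14 -0.0256 -0.0362 0 0.27;0 0 -1.27 -0.0306 -0.0378 0 0.27;0 0 -1.4 -0.0357 -0.0388 0 0.27;0 0 -1.53 -0.0409 -0.0390 0 0.27
```

```bash
python3 -m jog '[{"drz": -0.104, "tx": -0.0008, "ty": -0.0052, "finger_gap": 0.27}, {"drz": -0.234, "tx": -0.0019, "ty": -0.0102, "finger_gap": 0.27}, {"drz": -0.364, "tx": -0.0037, "ty": -0.0151, "finger_gap": 0.27}, {"drz": -0.494, "tx": -0.0061, "ty": -0.0197, "finger_gap": 0.27}, {"drz": -0.624, "tx": -0.0091, "ty": -0.024, "finger_gap": 0.27}, {"drz": -0.754, "tx": -0.0126, "ty": -0.0278, "finger_gap": 0.27}, {"drz": -0.884, "tx": -0.0166, "ty": -0.0312, "finger_gap": 0.27}, {"drz": -1.01, "tx": -0.0209, "ty": -0.034, "finger_gap": 0.27}, {"drz": -1.14, "tx": -0.0256, "ty": -0.0362, "finger_gap": 0.27}, {"drz": -1.27, "tx": -0.0306, "ty": -0.0378, "finger_gap": 0.27}, {"drz": -1.4, "tx": -0.0357, "ty": -0.0388, "finger_gap": 0.27}, {"drz": -1.53, "tx": -0.0409, "ty": -0.039, "finger_gap": 0.27}]'
python3 circ.py
python3 - <<'E'
from h import *
shot('scene','sc2');shot('wrist','w2')
E
```

```text
time_s: 7.35
tcp_pos: [0.5351, -0.1043, 0.0935]
eef_rot: [3.14, 0.001, -2.352]
wrist_force: [-3.9, 4.1, 5.0]
opening: 0.271
finger_force: 2.9
t 7.35 az -2.339 r 0.0410 yaw -2.352 q6 -2.771 Frad -0.21 Ftan -5.68 z 0.0935 0.27112428995336774 2.9040104895830154
```

View pics/w2.png

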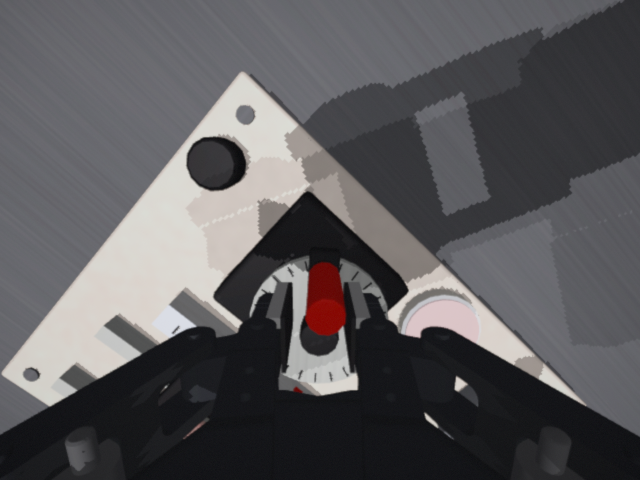

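```bash
python3 -m jog '[{"ty": 0.0025, "finger_gap": 0.3}, {"ty": 0.0025, "tz": -0.04, "finger_gap": 0.3}, {"drz": 0.15, "ty": 0.0025, "tz": -0.08, "finger_gap": 0.3}, {"drz": 0.3, "ty": 0.0025, "tz": -0.1, "finger_gap": 0.3}, {"drz": 0.45, "ty": 0.0025, "tz": -0.1, "finger_gap": 0.3}, {"drz": 0.6, "ty": 0.0025, "tz": -0.1, "finger_gap": 0.3}, {"drz": 0.75, "ty": 0.0025, "tz": -0.1, "finger_gap": 0.3}, {"drz": 0.9, "ty": 0.0025, "tz": -0.1, "finger_gap": 0.3}, {"drz": 1.05, "ty": 0.0025, "tz": -0.1, "finger_gap": 0.3}, {"drz": 1.2, "ty": 0.0025, "tz": -0.1, "finger_gap": 0.3}, {"drz": 1.35, "ty": 0.0025, "tz": -0.1, "finger_gap": 0.3}, {"drz": 1.5, "ty": 0.0025, "tz": -0.1, "finger_gap": 0.3}, {"drz": 1.65, "ty": 0.0025, "tz": -0.1, "finger_gap": 0.3}, {"drz": 1.8, "ty": 0.0025, "tz": -0.1, "finger_gap": 0.3}, {"drz": 1.95, "ty": 0.0025, "tz": -0.1, "finger_gap": 0.3}, {"drz": 2.1, "ty": 0.0025, "tz": -0.1, "finger_gap": 0.3}, {"drz": 2.25, "ty": 0.0025, "tz": -0.1, "finger_gap": 0.3}, {"drz": 2.4, "ty": 0.0025, "tz": -0.1, "finger_gap": 0.3}, {"drz": 2.55, "ty": 0.0025, "tz": -0.1, "finger_gap": 0.3}, {"drz": 2.7, "ty": 0.0025, "tz": -0.1, "finger_gap": 0.3}]'
python3 -m jog '[{"drz": 0.15, "finger_gap": 0.3}, {"drz": 0.3, "finger_gap": 0.3}, {"drz": 0.4, "finger_gap": 0.3}]'
python3 circ.py
python3 - <<'E'
from h import *
shot('wrist','w3')
E
```

```text
time_s: 9.45
tcp_pos: [0.5337, -0.1032, 0.1926]
eef_rot: [3.141, 0.0, 1.218]
wrist_force: [0.7, 0.1, 0.1]
opening: 0.299
finger_force: 0.0
time_s: 9.75
tcp_pos: [0.5337, -0.1032, 0.1926]
eef_rot: [3.141, -0.0, 0.818]
wrist_force: [0.1, 0.5, -0.1]
opening: 0.302
finger_force: 0.0
t 9.75 az -2.381 r 0.0413 yaw 0.818 q6 0.343 Frad -0.43 Ftan -0.34 z 0.1926 0.3023604191043706 0.0
```

View pics/w3.png

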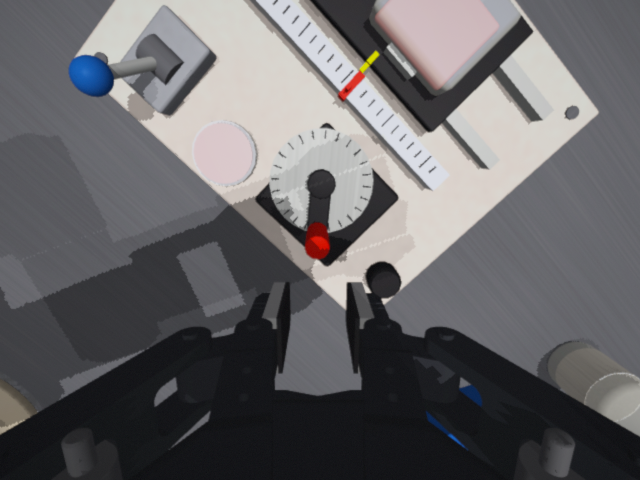

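w3 shows the pointer at (370,63) almost on the flag at (352,88), and the handle at (318,240). I'll measure the offset along the scale.

```bash
cat > meas.py <<'E'
import sys; from h import *
TH=.041
f=sys.argv[1]; im,d,P=cloud(f); hsv=cv2.cvtColor(im,cv2.COLOR_RGB2HSV).astype(int)
e=np.array([-np.sin(TH),np.cos(TH)]); ex=np.array([np.cos(TH),np.sin(TH)])
S=(hsv[...,1]>150)&(hsv[...,2]>80)&(d>0)
q=P[...,:2]-np.array([.6334,-.034])
near=(abs(q@ex)<.05)&(abs(q@e)<.1)&(P[...,2]>.03)&(P[...,2]<.075)
h=hsv[...,0]
o={}
for n,k in dict(flag=near&S&((h>170)|(h<8)),pointer=near&S&(h>22)&(h<36)).items():
    v,u=np.nonzero(k); zt=.060 if n=='flag' else .050
    w=np.array([ray(f,a,b,np.clip(P[b,a,2],.04,.063)) for a,b in zip(u,v)])[:,:2]
    y=(w-np.array([.6334,-.034]))@e; x=(w-np.array([.6334,-.034]))@ex; o[n]=(np.percentile(y,5)+np.percentile(y,95))/2
    print(n,k.sum(),'u %.0f v %.0f y med %.4f [%.4f %.4f] x[%.4f %.4f]'%(u.mean(),v.mean(),np.median(y),*np.percentile(y,[5,95]),*np.percentile(x,[5,95])))
print('pointer-flag mm',1e3*(o['pointer']-o['flag']))
k=(abs(P[...,2]-.125)<.005)&S&((h>170)|(h<8))
if k.any(): print('handle',k.sum(),cv2.minEnclosingCircle(P[k][:,:2].astype(np.float32)))
# unit direction from plate's scale bar
k=near&(hsv[...,1]<40)&(hsv[...,2]>150)&(abs(P[...,2]-.045)<.004)
if k.sum()>50:
    r=cv2.fitLine(P[k][:,:2].astype(np.float32),cv2.DIST_HUBER,0,.01,.01).ravel(); print('bar dir',np.arctan2(-r[0]*np.sign(r[1]),abs(r[1])),k.sum())
E
python3 meas.py wrist0; python3 meas.py w3
```

```text
flag 176 u 402 v 255 y med 0.0011 [-0.0023 0.0032] x[-0.0093 0.0140]
pointer 107 u 429 v 213 y med 0.0431 [0.0406 0.0449] x[0.0174 0.0342]
pointer-flag mm 42.26692124783713
handle 347 ((0.5658847689628601, -0.11382734775543213), 0.008694678544998169)
bar dir 0.043237522 3458
flag 240 u 351 v 86 y med -0.0004 [-0.0029 0.0024] x[-0.0092 0.0143]
pointer 148 u 369 v 61 y med 0.0020 [0.0001 0.0044] x[0.0171 0.0334]
pointer-flag mm 2.5047818924732805
handle 481 ((0.5342543125152588, -0.1015218198299408), 0.008975941687822342)
bar dir 0.05186768 5358
```

```bash
python3 -m jog '[{"drz": 0.08, "tx": 0.0014, "ty": -0.0007, "tz": 0.04, "finger_gap": 0.3}, {"drz": 0.08, "tx": 0.0014, "ty": -0.0007, "tz": 0.075, "finger_gap": 0.3}, {"drz": 0.08, "tx": 0.0014, "ty": -0.0007, "tz": 0.099, "finger_gap": 0.3}, {"drz": 0.08, "tx": 0.0014, "ty": -0.0007, "tz": 0.099, "finger_gap": 0.27}, {"drz": 0.08, "tx": 0.0014, "ty": -0.0007, "tz": 0.099, "finger_gap": 0.27}]'
python3 circ.py 0.125 11 0.27 -0.05
```

```text
time_s: 10.3
tcp_pos: [0.5345, -0.1019, 0.0941]
eef_rot: [3.141, -0.0, 0.747]
wrist_force: [0.2, 0.2, 0.6]
opening: 0.268
finger_force: 0.0
t 10.3 az -2.391 r 0.0398 yaw 0.747 q6 0.417 Frad -0.26 Ftan -0.01 z 0.0941 0.2680337860695994 0.0
0 0 -0.0777 0.0001 0.0050 0 0.27;0 0 -0.203 0.0011 0.0099 0 0.27;0 0 -0.328 0.0026 0.0146 0 0.27;0 0 -0.453 0.0047 0.0192 0 0.27;0 0 -0.578 0.0074 0.0234 0 0.27;0 0 -0.703 0.0106 0.0272 0 0.27;0 0 -0.828 0.0142 0.0307 0 0.27;0 0 -0.953 0.0183 0.0336 0 0.27;0 0 -1.08 0.0226 0.0360 0 0.27;0 0 -1.2 0.0273 0.0379 0 0.27;0 0 -1.33 0.0321 0.0392 0 0.27
```

```bash
python3 -m jog '[{"drz": -0.078, "tx": 0.0001, "ty": 0.005, "finger_gap": 0.27}, {"drz": -0.203, "tx": 0.0011, "ty": 0.0099, "finger_gap": 0.27}, {"drz": -0.328, "tx": 0.0026, "ty": 0.0146, "finger_gap": 0.27}, {"drz": -0.453, "tx": 0.0047, "ty": 0.0192, "finger_gap": 0.27}, {"drz": -0.578, "tx": 0.0074, "ty": 0.0234, "finger_gap": 0.27}, {"drz": -0.703, "tx": 0.0106, "ty": 0.0272, "finger_gap": 0.27}, {"drz": -0.828, "tx": 0.0142, "ty": 0.0307, "finger_gap": 0.27}, {"drz": -0.953, "tx": 0.0183, "ty": 0.0336, "finger_gap": 0.27}, {"drz": -1.08, "tx": 0.0226, "ty": 0.036, "finger_gap": 0.27}, {"drz": -1.2, "tx": 0.0273, "ty": 0.0379, "finger_gap": 0.27}, {"drz": -1.33, "tx": 0.0321, "ty": 0.0392, "finger_gap": 0.27}, {"drz": -1.33, "tx": 0.0321, "ty": 0.0392, "finger_gap": 0.27}]'
python3 -c "
from h import *
shot('wrist','w4')"; python3 meas.py w4
python3 circ.py -0.1 16 0.27 0.05
```

```text
time_s: 11.5
tcp_pos: [0.5845, -0.1091, 0.0948]
eef_rot: [3.141, 0.002, 2.079]
wrist_force: [-4.6, -1.9, 0.7]
opening: 0.27
finger_force: 1.9
flag 501 u 447 v 194 y med -0.0005 [-0.0032 0.0026] x[-0.0097 0.0145]
pointer 248 u 474 v 224 y med -0.0085 [-0.0106 -0.0061] x[0.0163 0.0343]
pointer-flag mm -8.01030309461272
handle 1351 ((0.5815560817718506, -0.10994119942188263), 0.008901890367269516)
bar dir 0.04831667 9031
t 11.55 az -1.024 r 0.0402 yaw 2.075 q6 -0.887 Frad -0.39 Ftan -4.06 z 0.0947 0.2664063845911535 1.846240684390068
0 0 0.00795 0.0002 -0.0040 0 0.27;0 0 0.108 0.0006 -0.0080 0 0.27;0 0 0.208 0.0015 -0.0119 0 0.27;0 0 0.308 0.0027 -0.0157 0 0.27;0 0 0.408 0.0043 -0.0194 0 0.27;0 0 0.508 0.0062 -0.0229 0 0.27;0 0 0.608 0.0085 -0.0261 0 0.27;0 0 0.708 0.0111 -0.0292 0 0.27;0 0 0.808 0.0140 -0.0319 0 0.27;0 0 0.908 0.0171 -0.0344 0 0.27;0 0 1.01 0.0205 -0.0365 0 0.27;0 0 1.11 0.0241 -0.0383 0 0.27;0 0 1.21 0.0278 -0.0397 0 0.27;0 0 1.31 0.0317 -0.0408 0 0.27;0 0 1.41 0.0356 -0.0414 0 0.27;0 0 1.51 0.0396 -0.0417 0 0.27
```

View pics/w4.png

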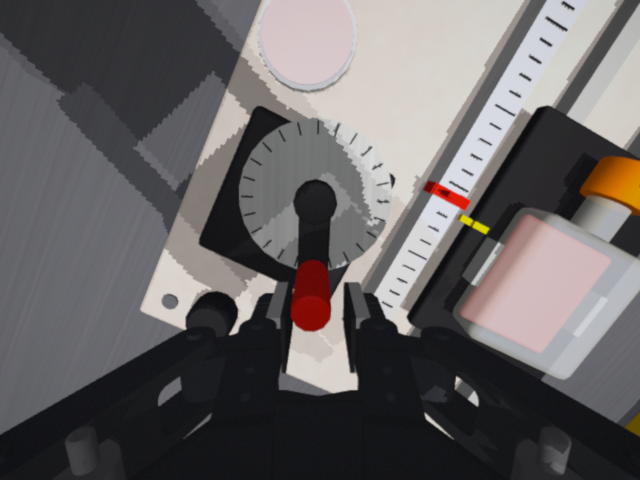

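w4 confirms the pointer at (474,224) is 8 mm past the flag at (447,194), on the far side. Now I'll wind clockwise, stopping short of the flag.

```bash
python3 -m jog '[{"drz": 0.008, "tx": 0.0002, "ty": -0.004, "finger_gap": 0.27}, {"drz": 0.108, "tx": 0.0006, "ty": -0.008, "finger_gap": 0.27}, {"drz": 0.208, "tx": 0.0015, "ty": -0.0119, "finger_gap": 0.27}, {"drz": 0.308, "tx": 0.0027, "ty": -0.0157, "finger_gap": 0.27}, {"drz": 0.408, "tx": 0.0043, "ty": -0.0194, "finger_gap": 0.27}, {"drz": 0.508, "tx": 0.0062, "ty": -0.0229, "finger_gap": 0.27}, {"drz": 0.608, "tx": 0.0085, "ty": -0.0261, "finger_gap": 0.27}, {"drz": 0.708, "tx": 0.0111, "ty": -0.0292, "finger_gap": 0.27}, {"drz": 0.808, "tx": 0.014, "ty": -0.0319, "finger_gap": 0.27}, {"drz": 0.908, "tx": 0.0171, "ty": -0.0344, "finger_gap": 0.27}, {"drz": 1.01, "tx": 0.0205, "ty": -0.0365, "finger_gap": 0.27}, {"drz": 1.11, "tx": 0.0241, "ty": -0.0383, "finger_gap": 0.27}, {"drz": 1.21, "tx": 0.0278, "ty": -0.0397, "finger_gap": 0.27}, {"drz": 1.31, "tx": 0.0317, "ty": -0.0408, "finger_gap": 0.27}, {"drz": 1.31, "tx": 0.0317, "ty": -0.0408, "finger_gap": 0.27}]'
python3 -c "
from h import *
shot('wrist','w5')"; python3 meas.py w5
python3 circ.py -0.05 8 0.27 0.05
```

```text
time_s: 13.05
tcp_pos: [0.5342, -0.1014, 0.0942]
eef_rot: [3.138, -0.002, 0.764]
wrist_force: [3.3, -2.7, -0.6]
opening: 0.271
finger_force: 2.1
flag 645 u 357 v 53 y med -0.0007 [-0.0033 0.0025] x[-0.0092 0.0146]
pointer 362 u 391 v 19 y med -0.0034 [-0.0053 -0.0009] x[0.0168 0.0338]
pointer-flag mm -2.7093524993276805
handle 1382 ((0.5361113548278809, -0.10329251736402512), 0.008922219276428223)
bar dir 0.05969937 8040
t 13.1 az -2.406 r 0.0397 yaw 0.767 q6 0.398 Frad 0.64 Ftan 3.95 z 0.0942 0.26785778834186263 2.1169933676719666
0 0 0.0315 -0.0002 -0.0020 0 0.27;0 0 0.0815 0.0001 -0.0040 0 0.27;0 0 0.132 0.0004 -0.0060 0 0.27;0 0 0.182 0.0008 -0.0079 0 0.27;0 0 0.232 0.0013 -0.0099 0 0.27;0 0 0.282 0.0019 -0.0118 0 0.27;0 0 0.332 0.0026 -0.0136 0 0.27;0 0 0.382 0.0034 -0.0155 0 0.27
```

```bash
python3 -m jog '[{"drz": 0.032, "tx": -0.0002, "ty": -0.002, "finger_gap": 0.27}, {"drz": 0.082, "tx": 0.0001, "ty": -0.004, "finger_gap": 0.27}, {"drz": 0.132, "tx": 0.0004, "ty": -0.006, "finger_gap": 0.27}, {"drz": 0.182, "tx": 0.0008, "ty": -0.0079, "finger_gap": 0.27}, {"drz": 0.232, "tx": 0.0013, "ty": -0.0099, "finger_gap": 0.27}, {"drz": 0.282, "tx": 0.0019, "ty": -0.0118, "finger_gap": 0.27}, {"drz": 0.332, "tx": 0.0024, "ty": -0.013, "finger_gap": 0.27}, {"drz": 0.332, "tx": 0.0024, "ty": -0.013, "finger_gap": 0.27}]'
python3 -c "
from h import *
shot('wrist','w6');shot('side','s6')"; sed -i 's/^TH=.*/TH=.047/' meas.py; python3 meas.py w6;  python3 meas.py s6
python3 circ.py
```

```text
time_s: 13.9
tcp_pos: [0.5268, -0.0906, 0.0942]
eef_rot: [3.139, -0.002, 0.435]
wrist_force: [2.7, -3.6, 1.5]
opening: 0.273
finger_force: 2.4
flag 656 u 309 v 47 y med -0.0008 [-0.0035 0.0024] x[-0.0091 0.0146]
pointer 195 u 323 v 10 y med -0.0012 [-0.0029 0.0009] x[0.0165 0.0258]
pointer-flag mm -0.48309849221801326
handle 1416 ((0.5283467173576355, -0.09314195066690445), 0.00911050196737051)
bar dir 0.08343729 9789
flag 23 u 368 v 251 y med -0.0005 [-0.0033 0.0024] x[-0.0081 0.0132]
pointer 20 u 378 v 249 y med -0.0005 [-0.0026 0.0065] x[0.0179 0.0336]
pointer-flag mm 2.353541328955328
handle 23 ((0.6193090677261353, 0.16821207106113434), 0.2965553402900696)
bar dir 0.04249163 632
t 14.0 az -2.738 r 0.0401 yaw 0.437 q6 0.743 Frad -1.51 Ftan 5.46 z 0.0941 0.2721559445104157 2.638663128018379
```

```bash
python3 -m jog '[{"finger_gap": 0.4}, {"finger_gap": 0.4}, {"finger_gap": 0.4}, {"tz": -0.03, "finger_gap": 0.4}, {"tz": -0.07, "finger_gap": 0.4}, {"tz": -0.1, "finger_gap": 0.4}, {"tz": -0.1, "finger_gap": 0.2}]'
python3 - <<'E'
from h import *
shot('wrist','w7')
print('beaker',ray('sc2',420,158,0),ray('sc2',422,135,.09))
b=ray('wrist0',252.7,123,.106)
im,d,P=cloud('w7'); hsv=cv2.cvtColor(im,cv2.COLOR_RGB2HSV)
k=(hsv[...,0]>100)&(hsv[...,0]<130)&(hsv[...,1]>150)&(hsv[...,2]>80)&(P[...,2]>.085)&(P[...,2]<.125)&(P[...,1]>0)
v,u=np.nonzero(k); print('ball',b,k.sum(), ray('w7',(u.min()+u.max())/2,(v.min()+v.max())/2,.106) if k.any() else 0)
s=arm.state(); print(s['tcp_pos'],s['eef_rot'],s['joint_positions'])
E
python3 meas.py w7
```

```text
time_s: 14.7
tcp_pos: [0.5272, -0.09, 0.1971]
eef_rot: [3.136, -0.005, 0.436]
wrist_force: [1.0, 0.8, -1.2]
opening: 0.242
finger_force: 0.0
beaker [0.40579582 0.46049377 0.        ] [0.39671481 0.45948085 0.09      ]
ball [0.50062052 0.0877374  0.106     ] 1023 [0.50104754 0.0877363  0.106     ]
[ 0.52628655 -0.08972725  0.19463245] [ 3.13946891e+00 -2.26102337e-03  4.36181440e-01] [-3.90891427e-01  3.63754676e-01  1.37387863e+00  2.29461263e-04
  1.40086559e+00  7.43687406e-01]
flag 232 u 312 v 85 y med -0.0005 [-0.0031 0.0024] x[-0.0088 0.0142]
pointer 146 u 323 v 57 y med -0.0008 [-0.0027 0.0012] x[0.0172 0.0337]
pointer-flag mm -0.41269180117066084
handle 455 ((0.5287590026855469, -0.09311895817518234), 0.008458283729851246)
bar dir 0.043514088 5446
```

View pics/w7.png

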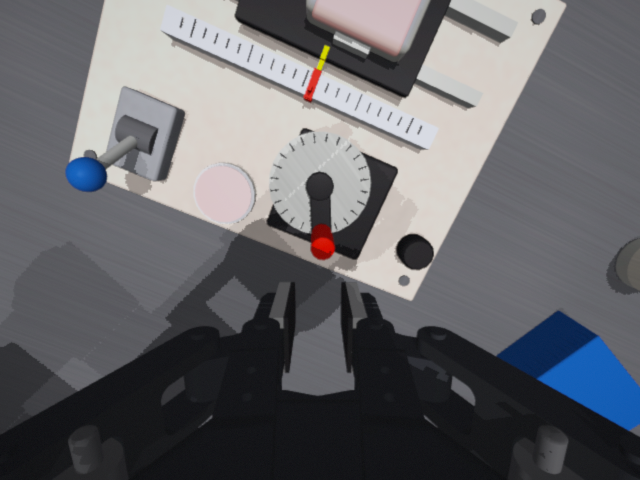

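w7 shows the pointer at (323,57) lined up with the flag at (312,85), and it stayed put when I let go. Next is the lock lever: I'll shut the fingers and go to the robot side of the ball.

```bash
python3 -m jog '[{"drz": 0.1, "tx": 0.005, "ty": -0.045, "finger_gap": 0}, {"drz": 0.2, "tx": 0.01, "ty": -0.09, "finger_gap": 0}, {"drz": 0.3, "tx": 0.014, "ty": -0.135, "finger_gap": 0}, {"drz": 0.39, "tx": 0.0182, "ty": -0.175, "finger_gap": 0}, {"drz": 0.39, "tx": 0.0182, "ty": -0.1854, "finger_gap": 0}, {"drz": 0.39, "tx": 0.0182, "ty": -0.1854, "tz": 0.04, "finger_gap": 0}, {"drz": 0.39, "tx": 0.0182, "ty": -0.1854, "tz": 0.08, "finger_gap": 0}, {"drz": 0.39, "tx": 0.0182, "ty": -0.1854, "tz": 0.101, "finger_gap": 0}, {"drz": 0.39, "tx": 0.0182, "ty": -0.1854, "tz": 0.101, "finger_gap": 0}]'
python3 -m jog '[{"tx": 0.01, "finger_gap": 0}, {"tx": 0.02, "finger_gap": 0}, {"tx": 0.03, "finger_gap": 0}, {"tx": 0.04, "finger_gap": 0}, {"tx": 0.05, "finger_gap": 0}, {"tx": 0.06, "finger_gap": 0}, {"tx": 0.07, "finger_gap": 0}, {"tx": 0.077, "finger_gap": 0}]'
python3 -c "
from h import *
shot('wrist','w8');shot('side','s8')"
```

```text
time_s: 15.65
tcp_pos: [0.462, 0.0858, 0.0891]
eef_rot: [-3.141, 0.008, 0.046]
wrist_force: [0.2, 0.3, 0.2]
opening: 0.006
finger_force: 0.0
time_s: 16.45
tcp_pos: [0.5498, 0.0894, 0.1005]
eef_rot: [3.14, -0.024, 0.046]
wrist_force: [6.8, 1.5, 29.6]
opening: -0.003
finger_force: 14.8
```

View pics/w8.png

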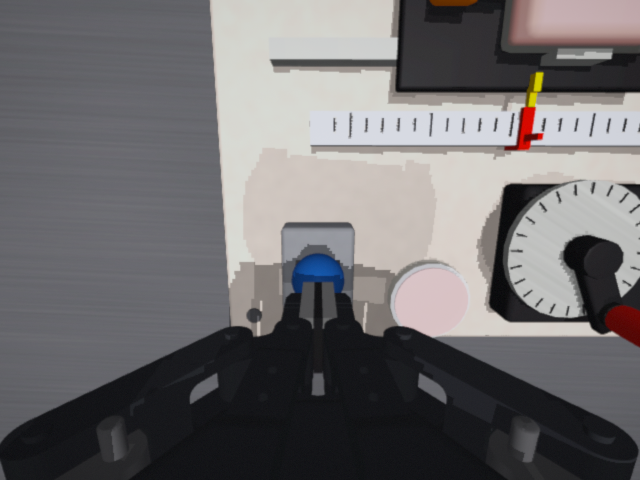

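```bash
python3 - <<'E'
from h import *
for f in ['w8','s8']:
    im,d,P=cloud(f); hsv=cv2.cvtColor(im,cv2.COLOR_RGB2HSV)
    k=(hsv[...,0]>100)&(hsv[...,0]<130)&(hsv[...,1]>150)&(hsv[...,2]>60)&(P[...,2]>.06)&(P[...,2]<.14)&(abs(P[...,1]-.087)<.04)&(abs(P[...,0]-.53)<.09)
    if k.any(): print(f,k.sum(),np.median(P[k],0),P[k].min(0),P[k].max(0))
s=arm.state(); print(s['tcp_pos'],s['wrist_force'],s['wrist_torque'],s['time_s'])
E
```

```text
w8 1350 [0.56198532 0.09041198 0.11634675] [0.55101651 0.07776763 0.10617992] [0.56831219 0.10232823 0.12222077]
s8 60 [0.55389505 0.08152254 0.11386972] [0.54315653 0.07622178 0.10254104] [0.56609652 0.08862118 0.12152336]
[0.55056074 0.08944455 0.10015809] [10.65977619  3.13472434 34.03543791] [ 0.44025378 -2.05333347  0.00439501] 16.55
```

The push stalled at about 0.8 rad: the load runs along the lever, so the tool is bearing down on it. I'll lift clear and measure again.

```bash
python3 -m jog '[{"tz": -0.02, "finger_gap": 0}, {"tx": -0.005, "tz": -0.05, "finger_gap": 0}, {"tx": -0.03, "tz": -0.08, "finger_gap": 0}, {"tx": -0.05, "tz": -0.09, "finger_gap": 0}, {"tx": -0.05, "tz": -0.09, "finger_gap": 0}]'
python3 - <<'E'
from h import *
shot('wrist','w9');shot('side','s9')
for f in ['w9','s9']:
    im,d,P=cloud(f); hsv=cv2.cvtColor(im,cv2.COLOR_RGB2HSV)
    k=(hsv[...,0]>100)&(hsv[...,0]<130)&(hsv[...,1]>150)&(hsv[...,2]>60)&(P[...,2]>.06)&(P[...,2]<.14)&(abs(P[...,1]-.087)<.04)&(abs(P[...,0]-.53)<.09)
    if k.any(): v,u=np.nonzero(k);print(f,k.sum(),np.median(P[k],0),P[k].min(0),P[k].max(0),ray(f,(u.min()+u.max())/2,(v.min()+v.max())/2,.106))
s=arm.state(); print(s['tcp_pos'],s['eef_rot'],s['wrist_force'],s['time_s'])
a=cv2.imread('pics/w9.png'); b=cv2.imread('pics/s8.png')[170:290,260:420]; b=cv2.resize(b,(640,480),interpolation=cv2.INTER_CUBIC)
cv2.imwrite('pics/v.png',cv2.resize(np.hstack([a,b]),(800,300)))
E
python3 meas.py w9
```

```text
time_s: 17.05
tcp_pos: [0.4912, 0.0873, 0.1852]
eef_rot: [3.141, -0.005, 0.046]
wrist_force: [0.0, -0.7, -0.4]
opening: 0.001
finger_force: 0.0
w9 1055 [0.55517418 0.09008774 0.11820664] [0.54288017 0.07805776 0.11083084] [0.56669496 0.10195682 0.12322682] [0.55497135 0.08999615 0.106     ]
s9 83 [0.55319593 0.08369809 0.11682272] [0.54263133 0.07500853 0.10721126] [0.56385516 0.09440059 0.12399141] [0.5545665  0.09484641 0.106     ]
[0.49208491 0.08716459 0.18296819] [ 3.14136540e+00 -2.21226597e-03  4.57659037e-02] [-0.21697793 -0.7017167  -0.96819598] 17.15
flag 377 u 476 v 60 y med 0.0012 [-0.0027 0.0037] x[-0.0091 0.0141]
pointer 214 u 482 v 25 y med -0.0002 [-0.0055 0.0016] x[0.0172 0.0337]
pointer-flag mm -2.476870197992513
handle 692 ((0.5278631448745728, -0.09231862425804138), 0.009092535823583603)
bar dir 0.04234536 6077
```

View pics/v.png

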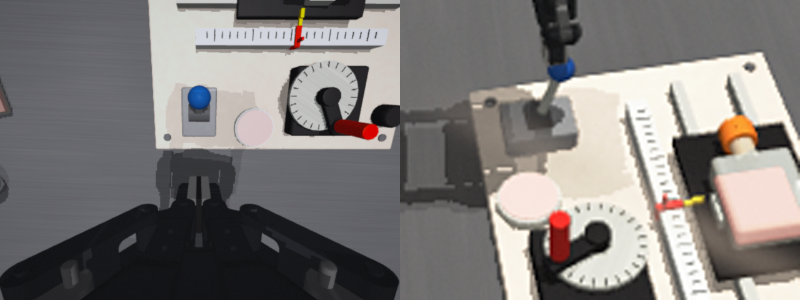

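The last views show the ball at x≈0.555, with the lever at about 0.8 rad, because the fingertips rode up over the ball. The pointer is still on the flag. I'll push again lower, against the rod and ball together.

```bash
python3 -m jog '[{"tx": -0.005, "ty": -0.001, "tz": 0.04, "finger_gap": 0}, {"tx": -0.005, "ty": -0.001, "tz": 0.08, "finger_gap": 0}, {"tx": -0.005, "ty": -0.001, "tz": 0.111, "finger_gap": 0}, {"tx": -0.005, "ty": -0.001, "tz": 0.111, "finger_gap": 0}, {"tx": 0.005, "ty": -0.001, "tz": 0.111, "finger_gap": 0}, {"tx": 0.015, "ty": -0.001, "tz": 0.111, "finger_gap": 0}, {"tx": 0.025, "ty": -0.001, "tz": 0.111, "finger_gap": 0}, {"tx": 0.032, "ty": -0.001, "tz": 0.111, "finger_gap": 0}, {"tx": 0.036, "ty": -0.001, "tz": 0.111, "finger_gap": 0}, {"tx": 0.036, "ty": -0.001, "tz": 0.111, "finger_gap": 0}]'
python3 -m jog '[{"tx": 0.004, "finger_gap": 0}, {"tx": 0.006, "finger_gap": 0}, {"tx": 0.006, "finger_gap": 0}]'
cat > ball.py <<'E'
import sys; from h import *
for c in ['wrist','side']:
    f=c[0]+sys.argv[1]; shot(c,f)
    im,d,P=cloud(f); hsv=cv2.cvtColor(im,cv2.COLOR_RGB2HSV)
    k=(hsv[...,0]>100)&(hsv[...,0]<130)&(hsv[...,1]>150)&(hsv[...,2]>60)&(P[...,2]>.06)&(P[...,2]<.14)&(abs(P[...,1]-.087)<.04)&(abs(P[...,0]-.54)<.09)
    if k.any(): print(f,k.sum(),np.median(P[k],0).round(4),P[k].min(0).round(4),P[k].max(0).round(4))
E
python3 ball.py 10
```

```text
time_s: 18.15
tcp_pos: [0.5275, 0.0899, 0.0714]
eef_rot: [3.142, -0.001, 0.046]
wrist_force: [0.3, -0.5, 0.3]
opening: -0.001
finger_force: 0.0
time_s: 18.45
tcp_pos: [0.533, 0.0902, 0.0712]
eef_rot: [-3.142, 0.0, 0.046]
wrist_force: [0.5, -0.1, -0.3]
opening: 0.0
finger_force: 0.0
w10 3296 [0.5602 0.0904 0.1175] [0.546  0.0778 0.1064] [0.5701 0.1026 0.1222]
s10 60 [0.5573 0.0821 0.1146] [0.5447 0.0756 0.1019] [0.5662 0.0926 0.1228]
```

```bash
python3 -m jog '[{"tx": 0.003, "finger_gap": 0}, {"tx": 0.006, "finger_gap": 0}, {"tx": 0.006, "finger_gap": 0}]'
python3 -m jog '[{"tx": 0.003, "finger_gap": 0}, {"tx": 0.005, "finger_gap": 0}, {"tx": 0.005, "finger_gap": 0}]'
python3 ball.py 11
```

```text
time_s: 18.85
tcp_pos: [0.5394, 0.0904, 0.0712]
eef_rot: [-3.142, -0.0, 0.046]
wrist_force: [0.7, -0.2, 0.1]
opening: 0.001
finger_force: 0.0
time_s: 19.15
tcp_pos: [0.5438, 0.0907, 0.0711]
eef_rot: [-3.142, 0.001, 0.046]
wrist_force: [-3.2, 0.1, -0.1]
opening: 0.001
finger_force: 1.3
w11 3091 [0.5706 0.0908 0.1128] [0.5565 0.0784 0.1011] [0.5806 0.1031 0.1176]
s11 65 [0.5676 0.0831 0.1102] [0.5564 0.0772 0.0981] [0.5773 0.0941 0.1171]
```

```bash
python3 -m jog '[{"tx": 0.002, "finger_gap": 0}, {"tx": 0.002, "finger_gap": 0}]'
python3 -m jog '[{"tx": 0.002, "finger_gap": 0}, {"tx": 0.002, "finger_gap": 0}]'
python3 ball.py 12
```

```text
time_s: 19.45
tcp_pos: [0.544, 0.0907, 0.071]
eef_rot: [3.142, 0.005, 0.046]
wrist_force: [-10.1, -1.8, 4.6]
opening: 0.0
finger_force: 5.1
time_s: 19.65
tcp_pos: [0.5441, 0.0908, 0.0709]
eef_rot: [3.141, 0.009, 0.046]
wrist_force: [-17.9, -2.6, 9.0]
opening: -0.003
finger_force: 9.1
w12 3095 [0.5709 0.0909 0.1127] [0.5563 0.0779 0.1004] [0.5806 0.1031 0.1174]
s12 64 [0.5675 0.0827 0.1104] [0.5563 0.0779 0.0992] [0.5775 0.0933 0.1178]
```

The lever is at its hard stop: force climbs with no further motion. I'll back straight out, lift, and check everything.

```bash
python3 -m jog '[{"tx": -0.02, "finger_gap": 0}, {"tx": -0.05, "finger_gap": 0}, {"tx": -0.06, "tz": -0.04, "finger_gap": 0}, {"tx": -0.06, "tz": -0.09, "finger_gap": 0}, {"tx": -0.06, "tz": -0.13, "finger_gap": 0}, {"tx": -0.05, "ty": 0.04, "tz": -0.16, "finger_gap": 0}, {"tx": -0.04, "ty": 0.08, "tz": -0.17, "finger_gap": 0}, {"tx": -0.04, "ty": 0.1, "tz": -0.17, "finger_gap": 0}, {"tx": -0.04, "ty": 0.1, "tz": -0.17, "finger_gap": 0}]'
python3 ball.py 13; python3 meas.py w13; python3 meas.py s13 | head -2; python3 meas.py w7|head -3
python3 -c "
from h import *
s=arm.state();print(s['tcp_pos'],s['dq'].round(3),s['wrist_force'])"
```

```text
time_s: 20.65
tcp_pos: [0.5134, -0.0132, 0.2416]
eef_rot: [3.141, -0.002, 0.043]
wrist_force: [-0.2, 0.8, -0.5]
opening: 0.007
finger_force: 0.0
w13 659 [0.5677 0.0874 0.1131] [0.5562 0.078  0.1019] [0.5789 0.0999 0.1179]
s13 84 [0.5653 0.085  0.1106] [0.5545 0.0775 0.0984] [0.5776 0.0955 0.1192]
flag 171 u 344 v 94 y med 0.0004 [-0.0026 0.0025] x[-0.0086 0.0139]
pointer 107 u 346 v 67 y med -0.0007 [-0.0032 0.0014] x[0.0175 0.0344]
pointer-flag mm -0.8880215640646684
handle 357 ((0.5283893942832947, -0.09247317165136337), 0.008818656206130981)
bar dir 0.048034266 4187
flag 18 u 369 v 251 y med 0.0005 [-0.0035 0.0019] x[-0.0059 0.0126]
pointer 21 u 378 v 249 y med -0.0008 [-0.0031 0.0062] x[0.0178 0.0336]
flag 232 u 312 v 85 y med -0.0005 [-0.0031 0.0024] x[-0.0088 0.0142]
pointer 146 u 323 v 57 y med -0.0008 [-0.0027 0.0012] x[0.0172 0.0337]
pointer-flag mm -0.41269180117066084
[ 0.51268933 -0.01080261  0.24123299] [ 0.025 -0.004  0.008 -0.     0.002  0.002] [0.20347561 0.73307455 0.31460639]
```

```bash
python3 -m jog '[{"finger_gap": 0}, {"finger_gap": 0}]'; python3 -c "
from rig import arm
print(arm.finish_job())"
```

```text
time_s: 20.95
tcp_pos: [0.5125, -0.0099, 0.2412]
eef_rot: [-3.141, -0.0, 0.047]
wrist_force: [0.3, 0.0, 1.5]
opening: 0.003
finger_force: 0.0
the job is handed in; nothing more can be done
None
```

The job is handed in at 21 s: I wound the stage back to 8 mm past the flag, then clockwise until the pointer stopped 0.4–0.9 mm short of the flag's middle, and threw the lock lever to its hard stop on a second push after the first rode up on the ball; force readings towards or away from the crank's axis, taken only between moves, peaked at 1.5 N.

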